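# Cover the sample dishes with their matching covers

### The job

Close the three open glass dishes: put each of the three white knobbed covers, by its size, on the dish it fits - small on small, medium on medium, large on large - so that its plug sits down in the mouth and the cover lies level on the flange. Set the covers down without dropping them, and leave the vial, the stopper, the blue ring and the steel weight standing or lying where they are.

Things in the scene. Friction and masses are not known exactly. Their poses are not given: they have to be found in the camera images.
- cover_small: The small cover, loose: a white plastic disc 60 mm across and 6 mm thick with an upright black cylindrical knob (22 mm across, 34 mm tall) at its centre, and under the disc a round plug 24 mm across and 8 mm deep. Lying on the bench it rests level on its plug; from its underside the disc spans 8 to 14 mm and the knob 14 to 48 mm. Origin: centre of the plug's underside; z up along the knob. Under 0.15 kg.
- cover_medium: The medium cover, loose: a white plastic disc 80 mm across and 6 mm thick with an upright black cylindrical knob (22 mm across, 34 mm tall) at its centre, and under the disc a round plug 44 mm across and 8 mm deep. Lying on the bench it rests level on its plug; from its underside the disc spans 8 to 14 mm and the knob 14 to 48 mm. Origin: centre of the plug's underside; z up along the knob. Under 0.15 kg.
- cover_large: The large cover, loose: a white plastic disc 100 mm across and 6 mm thick with an upright black cylindrical knob (22 mm across, 34 mm tall) at its centre, and under the disc a round plug 64 mm across and 8 mm deep. Lying on the bench it rests level on its plug; from its underside the disc spans 8 to 14 mm and the knob 14 to 48 mm. Origin: centre of the plug's underside; z up along the knob. Under 0.15 kg.
- dish_small: The small dish, fixed to the bench: a low round clear-glass dish with a flat grey plastic flange round its open mouth. Mouth 40 mm across, flange 64 mm across and 8 mm thick, its top 42 mm above the bench; inner floor 5 mm above the bench. Origin: centre of its underside, on the bench; z up. The small cover's plug goes into this mouth with 8 mm to spare all round and its disc rests on the flange; the cover's origin is then 34 mm above the dish's.
- dish_medium: The medium dish, fixed to the bench: a low round clear-glass dish with a flat grey plastic flange round its open mouth. Mouth 60 mm across, flange 84 mm across and 8 mm thick, its top 42 mm above the bench; inner floor 5 mm above the bench. Origin: centre of its underside, on the bench; z up. The medium cover's plug goes into this mouth with 8 mm to spare all round and its disc rests on the flange; the cover's origin is then 34 mm above the dish's.
- dish_large: The large dish, fixed to the bench: a low round clear-glass dish with a flat grey plastic flange round its open mouth. Mouth 80 mm across, flange 104 mm across and 8 mm thick, its top 42 mm above the bench; inner floor 5 mm above the bench. Origin: centre of its underside, on the bench; z up. The large cover's plug goes into this mouth with 8 mm to spare all round and its disc rests on the flange; the cover's origin is then 34 mm above the dish's.
- vial: Bystander, loose: small amber glass vial with a white cap, 28 mm across, 62 mm tall, standing. Origin: centre of its underside. Leave it.
- stopper: Bystander, loose: red-brown rubber stopper, a cone 22 mm across below and 28 mm above, 30 mm tall, standing. Origin: centre of its underside. Leave it.
- clamp_ring: Bystander, loose: flat blue plastic ring, 44 mm outside, 32 mm inside, 12 mm tall, lying. Origin: centre of its underside. Leave it.
- weight: Bystander, loose: small steel balance weight, a 24 mm cylinder narrowing to a little head, 30 mm tall, standing. Origin: centre of its underside. Leave it.
There are look-alikes about, which are no part of the job. Leave any brown or turquoise look-alike of the cover_medium alone.

How it is judged:
By the outcome, as a careful person would: the job done as asked, in the order asked, and still so for the second after the job is handed in, with the robot touching nothing.
It also fails if it takes over 90 s, if anything falls off the work surface, if the arm or the gripper's body presses on something with over 40 N, if the wrist force passes 120 N, or if a joint passes its speed limit or range.

### The arm

A 6-joint arm with a two-finger parallel gripper is mounted at the origin on the work surface. World frame = base frame: x ahead of the robot, y to its left, z up, the work surface at z = 0. Lengths are in mm, angles in rad, forces in N, time in s.
With the tool pointing down it reaches from about 425 to 950 mm from the base axis. Payload 14.7 kg.
Tool frame: the origin (TCP) lies between the finger pads; the fingertips stand 14 mm ahead of it and the grasp point (between the pads) lies 5 mm behind it; z points along the fingers, y is the direction in which the jaws open and shut (so a half turn about z gives the same grasp; the last joint's range is limited). The gripper opens to 85 mm and grips with 20 to 120 N. Pads are 22 mm wide; open, the fingers measure 114 mm over their backs; the gripper's body (76 mm by 85 mm) begins 54 mm behind the grasp point. The pads swing forward as they close: fully open they stand 13 mm farther back than shut.
Start: joints at [-1.323, 0.48, 1.596, -0, 1.065, -0.047], TCP at [188.873, -621.948, 245.297] pointing down, gripper open.
Joint ranges: [-2.75, 2.75], [-0.82, 2.05], [0.23, 2.67], [-1.56, 4.7], [0.09, 2.69], [-2.92, 2.92]. Speed limits (rad/s): [1.89, 1.89, 2.39, 3.01, 3.01, 3.01].

### API

Orientations are given as [roll, pitch, yaw] about the fixed x, y, z axes, in that order (R = Rz(yaw) Ry(pitch) Rx(roll)).
In Python, from station import r gives the robot as it stands. The module is installed in compiled form; this text tells all that it offers.
- The arm moves only by the tool drive_tool, never from a script. Its argument "commands" is a list of rows, each a list of 5 numbers: the shift along the tool's x, y, z in mm, then the turn about the tool's z in rad, then the finger opening in mm, from 0 to 85.4. In form: [[dx, dy, dz, turn, hand], ...]. A call has 1 to 20 rows; each row shifts and turns the commanded pose from where the row before left it, along the tool's axes as they then stand; what a row does not reach is not made up. A row lasts 1/10 s, in which the tool goes at most 50 mm and 8.59 degrees, less where a joint would pass 70% of its speed; a pose out of reach is approached as far as the arm can. A call is refused whole if a number of a shift passes 50 or a number of a turn 0.15, either way. A call with a gripper value outside its range is refused whole. The fingers move at their own pace and stop on an object; "force" is the grip in N (left out, the last holds). Time passes only in rows, so rows that do not move let the fingers close. It gives the time, the measured TCP pose, the force and the opening at its end, in the units of the state.
- r.get_obs(): the state, without advancing time (a new reading comes with each control period).
- r.camera(name): name is "scene" or "top"; returns a dict with "image" (480x640x3 uint8, red, green, blue), "range_z" (480x640 float32, mm along the optical axis (not along the pixel's ray), 0 where there is no reading), "fx", "fy", "cx", "cy" (pixels), "extrinsics" (4x4, takes a point from world to camera coordinates). Camera axes: x right, y up, looking along -z (the intrinsics and any distortion apply to the point x, -y, -z); pixel columns grow to the right and rows downward; lengths in mm; the calibration is good to about 2 mm. A picture is of the moment at which its call begins.
- r.close_job(): hands the job in, once; it reports no verdict.
The state is a dict: "time": time; "joint_pos": joint angles; "qvel": joint speeds; "tau": joint torques, N m; "position": TCP position; "orientation": TCP orientation; "contact_force": force on the tool from outside, world axes, zero at the start; "torque": the same for the moment, N m; "grip_width": opening from 0.0 (shut) to 1.0 (fully open).
Only numpy, scipy, OpenCV 4.12 (cv2) and the standard library are available. Lean on these libraries where they do the work, as an engineer would, in place of code of your own. Each camera call takes 0.05 s, during which the arm holds its last target.

## Working session

There is one attempt and no reset: what is moved stays moved. The work goes in short steps, Python scripts to look and compute and a tool call to move; the robot and the scene stay as the last step left them, time stands still between calls to the robot, and variables do not carry over. Pictures are saved under pics/ and viewed, and the job is handed in when it is done.

Besides the shell and the picture viewer there is one more tool, called after "Request:" in YAML: its name, and indented under it one key for each argument. drive_tool: Moves the arm, as the interface text tells. Its arguments: {"type":"object","properties":{"commands":{"type":"array","items":{"type":"array","items":{"type":"number"}}},"force":{"type":"number"}},"required":["commands"]}

```bash
mkdir -p pics; cat > h.py <<'E'
import numpy as np, cv2, pickle
def grab(r,tag):
    out={}
    for n in ("scene","top"):
        c=r.camera(n); out[n]=c
        cv2.imwrite(f"pics/{tag}_{n}.png",c["image"][:,:,::-1])
    pickle.dump(out,open(f"{tag}.pkl","wb")); return out
def ray(c,u,v):
    E=np.array(c["extrinsics"]);R=E[:3,:3];t=E[:3,3]
    d=np.array([(u-c["cx"])/c["fx"],-(v-c["cy"])/c["fy"],-1.0])
    return -R.T@t, R.T@d
def onz(c,u,v,z):
    o,d=ray(c,u,v); return o+d*(z-o[2])/d[2]
def proj(c,p):
    E=np.array(c["extrinsics"]);q=E[:3,:3]@np.array(p)+E[:3,3]
    return c["cx"]+c["fx"]*q[0]/-q[2], c["cy"]+c["fy"]*-q[1]/-q[2]
E
python3 - <<'E'
from station import r
from h import *
o=grab(r,"a")
for n,c in o.items(): print(n,{k:v for k,v in c.items() if k not in("image","range_z")})
print(r.get_obs())
E
```

```text
scene {'fx': 479.2382406541879, 'fy': 479.2382406541879, 'cx': 315.34972244925973, 'cy': 235.31916585238244, 'extrinsics': array([[-6.65515457e-01,  7.46382546e-01,  1.50730700e-03,
         4.08277606e+02],
       [-5.95988452e-01, -5.32629411e-01,  6.00919026e-01,
         3.37219309e+02],
       [ 4.49318309e-01,  3.99022563e-01,  7.99308484e-01,
        -1.16760886e+03],
       [ 0.00000000e+00,  0.00000000e+00,  0.00000000e+00,
         1.00000000e+00]])}
top {'fx': 516.2205710033707, 'fy': 516.2205710033707, 'cx': 323.4952477828842, 'cy': 234.9847492125715, 'extrinsics': array([[ 1.78720827e-02, -9.99840234e-01,  3.09005137e-04,
         3.71766009e-01],
       [ 9.82735985e-01,  1.76232645e-02,  1.84172212e-01,
        -6.00826030e+02],
       [-1.84148234e-01, -2.98787054e-03,  9.82893942e-01,
        -9.23502407e+02],
       [ 0.00000000e+00,  0.00000000e+00,  0.00000000e+00,
         1.00000000e+00]])}
{'time': 0.1, 'joint_pos': array([-1.32258710e+00,  4.80777042e-01,  1.59680915e+00,  7.10002986e-06,
        1.06508130e+00, -4.66002837e-02]), 'qvel': array([ 4.64010633e-06, -1.59187233e-03, -1.97124368e-03, -1.17390448e-03,
        7.26141731e-04, -7.28676470e-04]), 'tau': array([ 4.66684451e-04, -9.52253079e+01, -4.31041718e+01, -8.60993197e-06,
        5.23921772e-03,  9.46161549e-08]), 'position': array([ 188.79907651, -621.6137747 ,  244.73205345]), 'orientation': array([-3.14051927e+00, -5.62703813e-05,  2.94806041e-01]), 'contact_force': array([-0.35124745,  0.48254229,  0.4765438 ]), 'torque': array([-0.02798465, -0.03052129, -0.00829992]), 'grip_width': 1.000598537566158}
```

View pics/a_top.png

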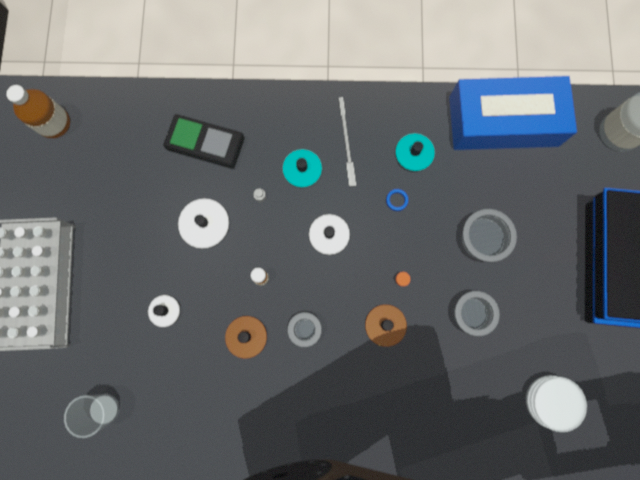

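View pics/a_scene.png

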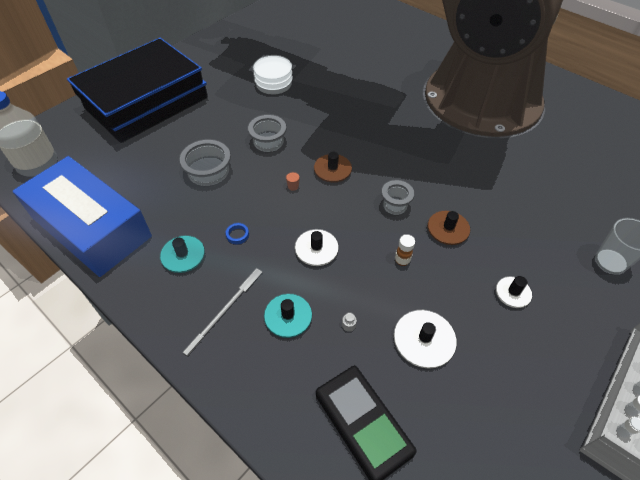

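The top view shows the white covers: large at (204,222), medium at (329,234) and small at (164,311). The teal discs (302,168) and (415,152) and the brown ones (246,337) and (386,325) are look-alikes to leave alone. The open dishes are large at (489,235), medium at (477,313) and small at (304,329).

```bash
cat > meas.py <<'E'
from h import *
def fit(mask,seed):
    n,l,s,cen=cv2.connectedComponentsWithStats(mask.astype(np.uint8))
    d=[(np.hypot(*(cen[i]-seed)) if s[i,4]>30 else 1e9) for i in range(1,n)]
    k=1+int(np.argmin(d)); m=(l==k).astype(np.uint8)
    cs,_=cv2.findContours(m,cv2.RETR_EXTERNAL,cv2.CHAIN_APPROX_NONE)
    c=cv2.convexHull(max(cs,key=cv2.contourArea)); 
    return c[:,0,:].astype(float)
def circ(c,hull,z):
    P=np.array([onz(c,u,v,z)[:2] for u,v in hull])
    A=np.c_[2*P,np.ones(len(P))];s=np.linalg.lstsq(A,(P**2).sum(1),rcond=None)[0]
    rad=np.sqrt(s[2]+s[0]**2+s[1]**2); res=np.abs(np.hypot(*(P-s[:2]).T)-rad).max()
    return s[:2].round(1),round(2*rad,1),round(res,1)
E
python3 - <<'E'
from meas import *
import pickle
o=pickle.load(open("a.pkl","rb"))
S={"top":dict(L=(204,222),M=(329,234),S=(164,311),dL=(489,235),dM=(477,313),dS=(304,329)),
"scene":dict(L=(425,338),M=(316,247),S=(514,292),dL=(205,158),dM=(267,130),dS=(397,193))}
for n,c in o.items():
    hsv=cv2.cvtColor(c["image"],cv2.COLOR_RGB2HSV)
    W=(hsv[...,1]<40)&(hsv[...,2]>180)
    G=(hsv[...,1]<60)&(hsv[...,2]>75)&(hsv[...,2]<190)
    for k,s in S[n].items():
        d=k[0]=="d"
        h=fit(G if d else W,s)
        print(n,k,h.mean(0).round(0),*circ(c,h,41 if d else 13), c["range_z"][s[1],s[0]])
    # generic heights: world points
for n,pts in dict(top=dict(vial=((259,273),62),weight=((259,194),30),ring=((397,200),12),stop=((403,279),30),brL=((246,337),14),brR=((386,325),14),teL=((302,168),14),teR=((415,152),14))).items():
    for k,(p,z) in pts.items(): print(k,onz(o[n],*p,z)[:2].round(0))
E
```

```text
scene L [427. 338.] [630.1 251.6] 98.9 0.5 754.00415
scene M [316. 249.] [611.9   1.1] 78.8 0.5 867.9327
scene S [515. 294.] [456.4 317.7] 58.8 0.6 813.23334
scene dL [237. 234.] [ 700.7 -112.3] 21.9 2.9 1030.3704
scene dM [273.  73.] [ 314.9 -407.3] 137.5 19.3 1084.4089
scene dS [396. 209.] [457.8  61.5] 42.1 1.2 958.4569
top L [203. 223.] [629.3 251.6] 99.1 0.4 998.4034
top M [328. 233.] [6.113e+02 6.000e-01] 79.1 0.4 988.15717
top S [163. 310.] [455.1 317.6] 59.0 0.4 965.5847
top dL [397. 200.] [ 676.6 -130.6] 24.0 0.9 1027.2699
top dM [397. 200.] [ 676.6 -130.6] 24.0 0.9 1005.40234
top dS [442. 320.] [708.8  51.3] 1409.5 149.3 994.64966
vial [526. 130.]
weight [686. 140.]
ring [ 683. -135.]
stop [ 522. -143.]
brL [408. 156.]
brR [ 435. -112.]
teL [746.  57.]
teR [ 784. -172.]
```

```bash
python3 - <<'E'
import cv2
a=cv2.imread("pics/a_top.png")[190:350,140:540]
cv2.imwrite("pics/a_crop.png",cv2.resize(a,(800,320),interpolation=cv2.INTER_CUBIC))
E
```

```text
(no output)
```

View pics/a_crop.png

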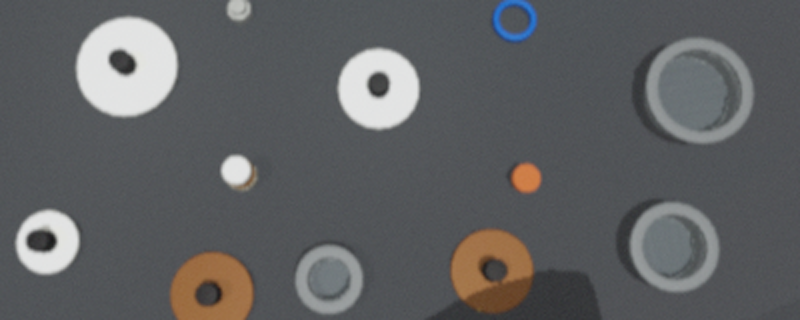

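The crop confirms the three white knobbed covers and the three grey-flanged dishes. The white diameters of 99, 79 and 59 mm match. The colour mask failed on the dishes, so I'll pick out the flanges by height from the range data.

```bash
cat >> meas.py <<'E'
def world(c):
    v,u=np.mgrid[0:480,0:640];z=c["range_z"]
    P=np.stack([(u-c["cx"])/c["fx"]*z,-(v-c["cy"])/c["fy"]*z,-z],-1)
    E=np.array(c["extrinsics"]);W=(P-E[:3,3])@E[:3,:3]; W[z<=0]=np.nan; return W
E
python3 - <<'E'
from meas import *
o=pickle.load(open("a.pkl","rb"))
for n,c in o.items():
    W=world(c); hsv=cv2.cvtColor(c["image"],cv2.COLOR_RGB2HSV)
    for k,D,x,y in (("dL",104,605,-250),("dM",84,460,-227),("dS",64,440,50)):
        # ring region by range height
        m=(np.abs(W[...,2]-42)<5)&(np.hypot(W[...,0]-x,W[...,1]-y)<90)
        mm=cv2.morphologyEx(m.astype(np.uint8),cv2.MORPH_OPEN,np.ones((2,2)))
        p=np.argwhere(mm)[:,::-1]
        if len(p)<20: print(n,k,len(p)); continue
        h=fit(mm,p.mean(0))
        print(n,k,len(p),h.mean(0).round(0),*circ(c,h,42),np.nanmedian(W[...,2][mm>0]).round(1))
    for k,x,y in (("L",630,252),("M",612,1),("S",456,318)):
        m=(W[...,2]>40)&(W[...,2]<56)&(np.hypot(W[...,0]-x,W[...,1]-y)<25)
        print(n,k,"knob",m.sum(),np.nanmean(W[m],0).round(1) if m.any() else "")
    for k,x,y in (("vial",526,130),("weight",686,140),("ring",683,-135),("stop",522,-143)):
        m=(W[...,2]>6)&(np.hypot(W[...,0]-x,W[...,1]-y)<35); print(n,k,m.sum(),np.nanmean(W[m],0).round(0),np.nanmax(W[m][:,2]).round())
E
```

```text
scene dL 456 [211. 162.] [ 611.9 -298.6] 100.7 4.2 40.2
scene dM 434 [269. 128.] [ 463.5 -270.7] 84.2 1.3 39.9
scene dS 414 [398. 193.] [428.3  48.8] 64.0 1.4 40.1
scene L knob 164 [631.6 252.2  46.2]
scene M knob 112 [613.4   2.5  46.1]
scene S knob 136 [457.4 318.1  45.7]
scene vial 436 [529. 135.  42.] 63.0
scene weight 198 [693. 144.  21.] 31.0
scene ring 207 [ 686. -134.   10.] 14.0
scene stop 178 [ 527. -139.   24.] 32.0
top dL 607 [481. 237.] [ 607.9 -306.4] 99.3 6.0 41.6
top dM 773 [474. 315.] [ 459.  -279.1] 83.0 2.2 41.7
top dS 564 [305. 330.] [423.3  42.2] 62.9 0.3 41.4
top L knob 107 [629.3 250.6  46.9]
top M knob 104 [611.6   0.7  47.6]
top S knob 115 [455.8 316.2  47.4]
top vial 232 [521. 130.  52.] 68.0
top weight 120 [687. 141.  23.] 34.0
top ring 188 [ 686. -134.   11.] 17.0
top stop 158 [ 524. -142.   30.] 35.0
```

The dishes disagree between views (about 7 mm for dS), because the seeds cut the masks. I'll refine on the colour edges.

```bash
python3 - <<'E'
from meas import *
o=pickle.load(open("a.pkl","rb"))
G=(("dL",104,610,-302),("dM",84,461,-275),("dS",64,425,45))
rows=[]
for n,c in o.items():
    W=world(c); im=c["image"].copy()
    for k,D,x,y in G:
        u,v=proj(c,(x,y,42)); 
        p=np.array([proj(c,(x+D/2*np.cos(a),y+D/2*np.sin(a),42)) for a in np.linspace(0,6.28,60)])
        big=cv2.resize(im[int(v)-45:int(v)+45,int(u)-45:int(u)+45],(360,360),interpolation=cv2.INTER_CUBIC)[:,:,::-1].copy()
        q=((p-[int(u)-45,int(v)-45]+.5)*4).astype(int)
        cv2.polylines(big,[q],True,(0,255,255),1); rows.append(cv2.resize(big,(266,266)))
        m=(np.abs(W[...,2]-42)<6)&(np.hypot(W[...,0]-x,W[...,1]-y)<75)
        P=W[m]
        print(n,k,m.sum(),(P.min(0)).round(0),P.max(0).round(0),((P.min(0)+P.max(0))/2).round(1))
cv2.imwrite("pics/d1.png",np.vstack([np.hstack(rows[:3]),np.hstack(rows[3:])]))
E
```

```text
scene dL 700 [ 558. -360.   36.] [ 662. -254.   46.] [ 609.8 -307.    40.9]
scene dM 472 [ 419. -319.   36.] [ 503. -235.   44.] [ 461.1 -276.8   40. ]
scene dS 437 [393.  14.  36.] [457.  77.  44.] [424.8  45.7  40.1]
top dL 962 [ 559. -360.   36.] [ 661. -257.   48.] [ 610.1 -308.4   41.9]
top dM 813 [ 419. -320.   36.] [ 501. -236.   48.] [ 460.4 -278.3   41.8]
top dS 567 [394.  13.  36.] [456.  74.  47.] [424.9  43.5  41.5]
```

View pics/d1.png

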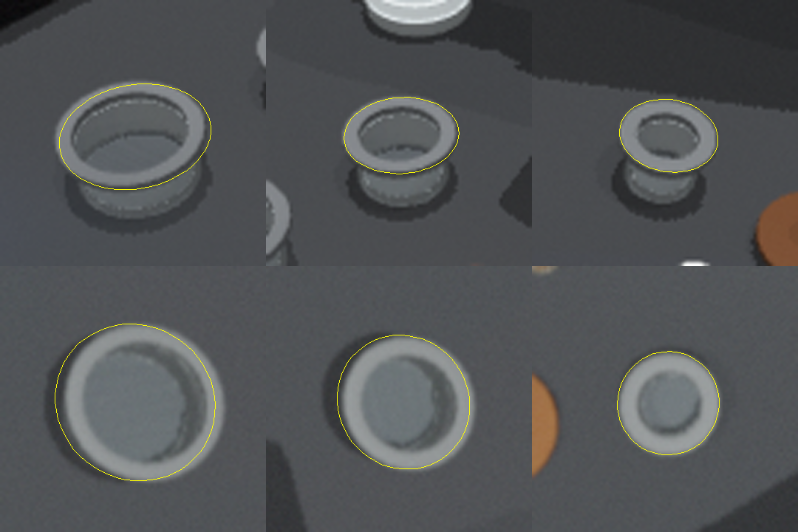

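The overlays fit, so the dish centres are roughly L (610,-308), M (461,-278) and S (425,44.5). I'll keep the yaw fixed and work out the shifts with a helper.

```bash
cat > go.py <<'E'
import sys,numpy as np
from station import r
s=r.get_obs(); p=s["position"]; y=s["orientation"][2]
print("t",s["time"].__round__(2),"p",p.round(1),"yaw",round(y,4),"rp",s["orientation"][:2].round(3),"F",s["contact_force"].round(1),"w",round(s["grip_width"],3),"q",s["joint_pos"].round(2))
for a in sys.argv[1:]:
    t=np.array([float(x) for x in a.split(",")]); d=t-p
    l=np.array([np.cos(y)*d[0]+np.sin(y)*d[1],np.sin(y)*d[0]-np.cos(y)*d[1],-d[2]])
    n=int(np.ceil(np.linalg.norm(l)/40)); print(a,"shift",l.round(1),"n",n,"per",(l/n).round(2)); p=t
E
python3 go.py 500,-100,245 456,318,150 455.8,317.7,34
```

```text
t 0.1 p [ 188.8 -621.6  244.7] yaw 0.2948 rp [-3.141 -0.   ] F [-0.4  0.5  0.5] w 1.001 q [-1.32  0.48  1.6   0.    1.07 -0.05]
500,-100,245 shift [ 4.493e+02 -4.087e+02 -3.000e-01] n 16 per [ 2.808e+01 -2.554e+01 -2.000e-02]
456,318,150 shift [  79.3 -412.8   95. ] n 11 per [  7.21 -37.52   8.64]
455.8,317.7,34 shift [ -0.3   0.2 116. ] n 3 per [-0.09  0.08 38.67]
```

Request:
drive_tool:
  commands:
    - [14,-13,0,0,60]
    - [28,-25.5,0,0,60]
    - [28,-25.5,0,0,60]
    - [28,-25.5,0,0,60]
    - [28,-25.5,0,0,60]
    - [28,-25.5,0,0,60]
    - [28,-25.5,0,0,60]
    - [28,-25.5,0,0,60]
    - [28,-25.5,0,0,60]
    - [28,-25.5,0,0,60]
    - [28,-25.5,0,0,60]
    - [28,-25.5,0,0,60]
    - [28,-25.5,0,0,60]
    - [28,-25.5,0,0,60]
    - [28,-25.5,0,0,60]
    - [28,-25.5,0,0,60]
    - [14,-13,0,0,60]
  force: 40

```text
time: 1.8
position: [499.9, -98.5, 245.2]
orientation: [-3.141, -0.0, 0.296]
contact_force: [0.3, -0.7, -0.6]
grip_width: 0.703
```

Request:
drive_tool:
  commands:
    - [4,-18,4,0,60]
    - [7,-37.5,9,0,60]
    - [7,-37.5,9,0,60]
    - [7,-37.5,9,0,60]
    - [7,-37.5,9,0,60]
    - [7,-37.5,9,0,60]
    - [7,-37.5,9,0,60]
    - [7,-37.5,9,0,60]
    - [7,-37.5,9,0,60]
    - [7,-37.5,9,0,60]
    - [7,-37.5,9,0,60]
    - [4,-19,4,0,60]
    - [0,0,0,0,60]
    - [0,0,0,0,60]

```text
time: 3.2
position: [453.4, 315.9, 147.0]
orientation: [3.141, 0.001, 0.296]
contact_force: [0.1, -0.8, 0.6]
grip_width: 0.705
```

```bash
python3 go.py 455.8,317.5,34
```

```text
t 3.2 p [453.4 315.9 147. ] yaw 0.2959 rp [3.141e+00 1.000e-03] F [ 0.1 -0.8  0.6] w 0.705 q [ 0.55  0.47  1.91 -0.    0.76  1.83]
455.8,317.5,34 shift [  2.8  -0.8 113. ] n 3 per [ 0.93 -0.28 37.66]
```

Request:
drive_tool:
  commands:
    - [3,-1,20,0,60]
    - [0,0,30,0,60]
    - [0,0,30,0,60]
    - [0,0,20,0,60]
    - [0,0,13,0,60]
    - [0,0,0,0,60]
    - [0,0,0,0,15]
    - [0,0,0,0,15]
    - [0,0,0,0,15]
    - [0,0,0,0,15]
    - [0,0,0,0,15]
    - [0,0,0,0,15]
    - [0,0,0,0,15]
    - [0,0,0,0,15]

```text
time: 4.6
position: [457.0, 318.1, 35.4]
orientation: [-3.141, -0.002, 0.295]
contact_force: [-0.0, -2.5, 7.5]
grip_width: 0.243
```

```bash
python3 go.py; python3 - <<'E'
from station import r
from h import *
c=grab(r,"b"); 
o=[]
for n in c:
    u,v=map(int,proj(c[n],(456,317,60))); i=c[n]["image"][max(0,v-60):v+60,max(0,u-60):u+60]; o.append(cv2.resize(i,(400,400))[:,:,::-1])
cv2.imwrite("pics/b_crop.png",np.hstack(o))
E
```

```text
t 4.6 p [457.  318.1  35.4] yaw 0.295 rp [-3.141e+00 -2.000e-03] F [-0.  -2.5  7.5] w 0.243 q [ 0.55  0.65  1.97 -0.    0.53  1.83]
```

View pics/b_crop.png

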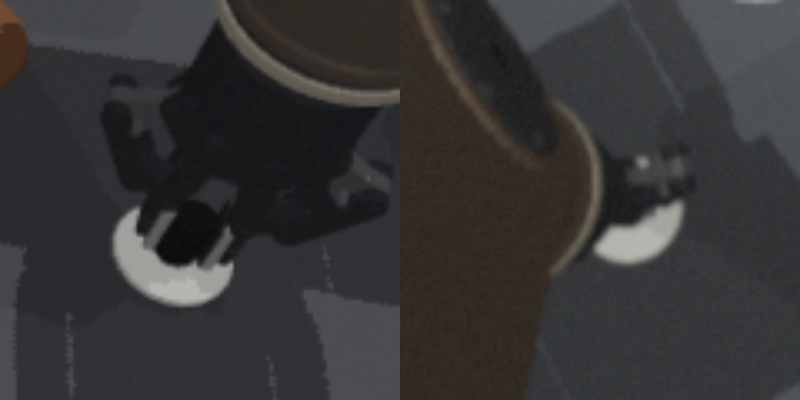

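The pads are closed on the knob (opening 0.243, about 21 mm). I'll lift and check the hold.

Request:
drive_tool:
  commands:
    - [0,0,-5,0,15]
    - [0,0,-20,0,15]
    - [0,0,-35,0,15]
    - [0,0,-35,0,15]
    - [0,0,-25,0,15]
    - [0,0,0,0,15]
    - [0,0,0,0,15]

```text
time: 5.4
position: [456.6, 318.0, 155.2]
orientation: [-3.141, -0.002, 0.295]
contact_force: [0.7, 0.5, -1.3]
grip_width: 0.243
```

```bash
cat > look.py <<'E'
import sys
from station import r
from meas import *
tag=sys.argv[1];x,y,z=map(float,sys.argv[2].split(","));h=int(sys.argv[3]) if len(sys.argv)>3 else 60
c=grab(r,tag);o=[]
for n in c:
    u,v=map(int,proj(c[n],(x,y,z))); i=c[n]["image"][max(0,v-h):v+h,max(0,u-h):u+h]; o.append(cv2.resize(i,(400,400))[:,:,::-1])
    # white disc pixels near
    W=world(c[n]);hsv=cv2.cvtColor(c[n]["image"],cv2.COLOR_RGB2HSV)
    m=(hsv[...,1]<50)&(hsv[...,2]>140)&(np.hypot(W[...,0]-x,W[...,1]-y)<65)&(np.abs(W[...,2]-z)<40)
    if m.sum()>50:
        P=W[m]; A=np.c_[P[:,:2]-[x,y],np.ones(len(P))]; s=np.linalg.lstsq(A,P[:,2],rcond=None)[0]
        print(n,m.sum(),"lo",P.min(0).round(1),"hi",P.max(0).round(1),"median z",np.median(P[:,2]).round(1),"tilt",s[:2].round(3))
cv2.imwrite(f"pics/{tag}_crop.png",np.hstack(o))
E
python3 go.py 480,200,180 425,44.5,180; python3 look.py c 457,318,135
```

```text
t 5.4 p [456.6 318.  155.2] yaw 0.2949 rp [-3.141e+00 -2.000e-03] F [ 0.7  0.5 -1.3] w 0.243 q [0.55 0.46 1.9  0.   0.78 1.83]
480,200,180 shift [-11.9 119.7 -24.8] n 4 per [-2.98 29.93 -6.19]
425,44.5,180 shift [-97.8 132.8  -0. ] n 5 per [-19.56  26.56  -0.  ]
scene 481 lo [442.9 288.7 129.5] hi [485.  346.1 135. ] median z 132.3 tilt [0.014 0.005]
top 320 lo [425.9 287.8 128.4] hi [461.8 338.1 136.7] median z 132.7 tilt [ 0.007 -0.003]
```

View pics/c_crop.png

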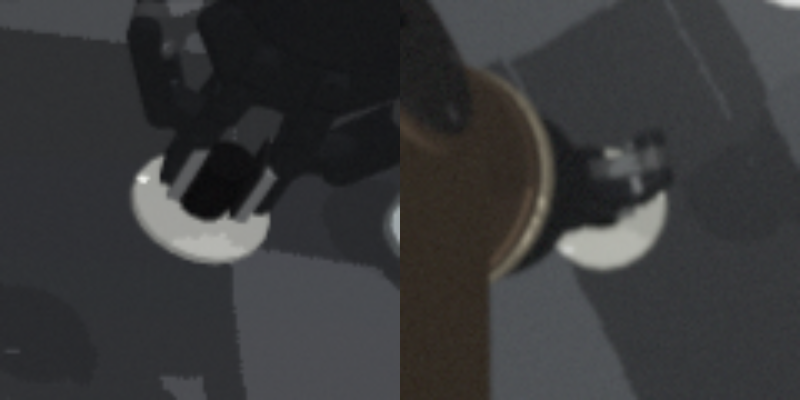

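It is held level. Now to the small dish, aiming for TCP (426,45) with the cover seated at a TCP z of about 69.5.

Request:
drive_tool:
  commands:
    - [-1,12,0,0,15]
    - [-3,24,0,0,15]
    - [-3,30,0,0,15]
    - [-4,30,0,0,15]
    - [-10,28,0,0,15]
    - [-18,27,0,0,15]
    - [-19,26,0,0,15]
    - [-19,26,0,0,15]
    - [-17,25,0,0,15]
    - [-9,14,0,0,15]
    - [-5,8,0,0,15]
    - [0,0,0,0,15]
    - [0,0,0,0,15]

```text
time: 6.8
position: [425.9, 47.4, 154.1]
orientation: [-3.141, 0.0, 0.294]
contact_force: [0.3, 0.8, -0.5]
grip_width: 0.245
```

```bash
python3 go.py 426,45,90 426,45,69.5; python3 look.py d 425,45,130
```

```text
t 6.8 p [425.9  47.4 154.1] yaw 0.2943 rp [-3.141  0.   ] F [ 0.3  0.8 -0.5] w 0.245 q [0.04 0.31 2.18 0.   0.65 1.32]
426,45,90 shift [-0.6  2.3 64.1] n 2 per [-0.3   1.16 32.06]
426,45,69.5 shift [ 0.   0.  20.5] n 1 per [ 0.   0.  20.5]
scene 315 lo [402.2  18.4 127.6] hi [454.2  75.3 134.6] median z 131.3 tilt [0.003 0.016]
```

View pics/d_crop.png

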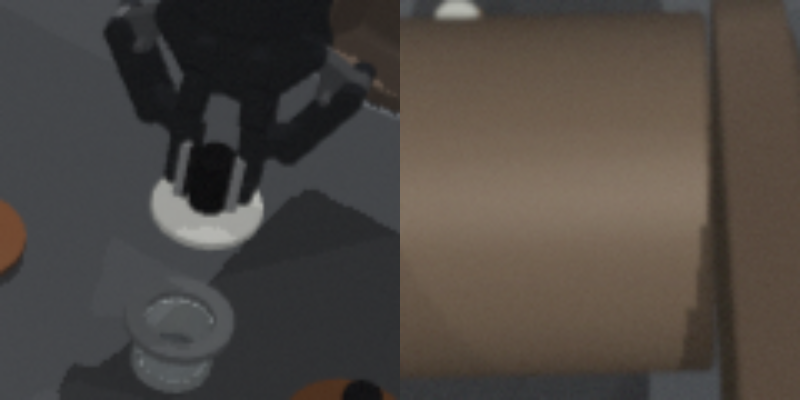

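Request:
drive_tool:
  commands:
    - [-0.5,2.3,15,0,15]
    - [0,0,25,0,15]
    - [0,0,20,0,15]
    - [0,0,8,0,15]
    - [0,0,6,0,15]
    - [0,0,4,0,15]
    - [0,0,3,0,15]
    - [0,0,2,0,15]
    - [0,0,0,0,15]
    - [0,0,0,0,15]

```text
time: 7.9
position: [426.0, 44.9, 71.6]
orientation: [3.141, -0.0, 0.295]
contact_force: [0.0, 0.6, -1.1]
grip_width: 0.243
```

```bash
python3 go.py 426,45,69.5; python3 look.py e 425,45,50
```

```text
t 7.9 p [426.   44.9  71.6] yaw 0.2948 rp [ 3.141 -0.   ] F [ 0.   0.6 -1.1] w 0.243 q [0.03 0.48 2.24 0.   0.42 1.31]
426,45,69.5 shift [ 0.  -0.1  2.1] n 1 per [ 0.02 -0.14  2.05]
scene 278 lo [402.7  16.3  45.5] hi [454.8  72.8  52.2] median z 48.8 tilt [-0.005  0.012]
```

View pics/e_crop.png

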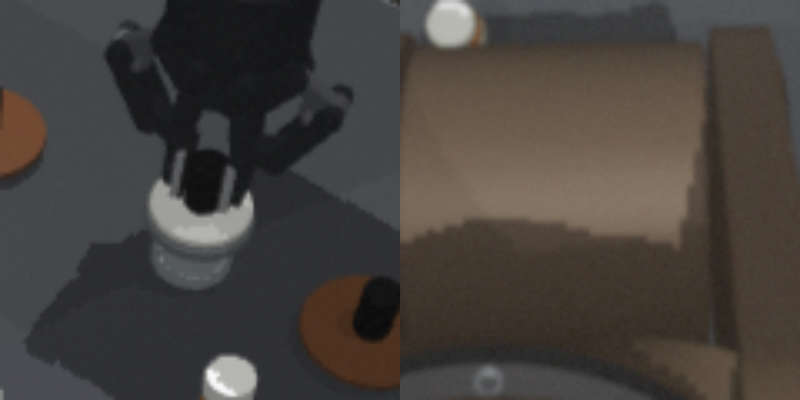

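Request:
drive_tool:
  commands:
    - [0,0,0.8,0,15]
    - [0,0,0.7,0,15]
    - [0,0,0.7,0,15]
    - [0,0,0,0,15]
    - [0,0,0,0,15]

```text
time: 8.5
position: [425.9, 45.0, 69.4]
orientation: [-3.142, -0.0, 0.295]
contact_force: [-1.6, 1.9, 12.4]
grip_width: 0.241
```

Contact shows at the expected height. Now release, rise and look.

Request:
drive_tool:
  commands:
    - [0,0,-0.3,0,25]
    - [0,0,0,0,30]
    - [0,0,0,0,40]
    - [0,0,0,0,55]
    - [0,0,0,0,60]
    - [0,0,0,0,60]
    - [0,0,-8,0,60]
    - [0,0,-20,0,60]
    - [0,0,-30,0,60]
    - [0,0,-30,0,60]
    - [0,0,-20,0,60]
    - [0,0,0,0,60]

```text
time: 9.7
position: [427.3, 45.0, 180.3]
orientation: [3.14, -0.005, 0.295]
contact_force: [-0.0, -0.2, -0.1]
grip_width: 0.703
```

```bash
python3 go.py 480,30,160 613,1,140; python3 look.py f 425,45,50
```

```text
t 9.7 p [427.3  45.  180.3] yaw 0.2949 rp [ 3.14  -0.005] F [-0.  -0.2 -0.1] w 0.703 q [0.03 0.27 2.15 0.   0.72 1.31]
480,30,160 shift [46.1 29.6 20.3] n 2 per [23.05 14.82 10.13]
613,1,140 shift [118.8  66.4  20. ] n 4 per [29.71 16.6   5.  ]
scene 389 lo [395.4  15.3  43.5] hi [454.6  73.2  50.5] median z 46.7 tilt [ 0.002 -0.   ]
```

View pics/f_crop.png

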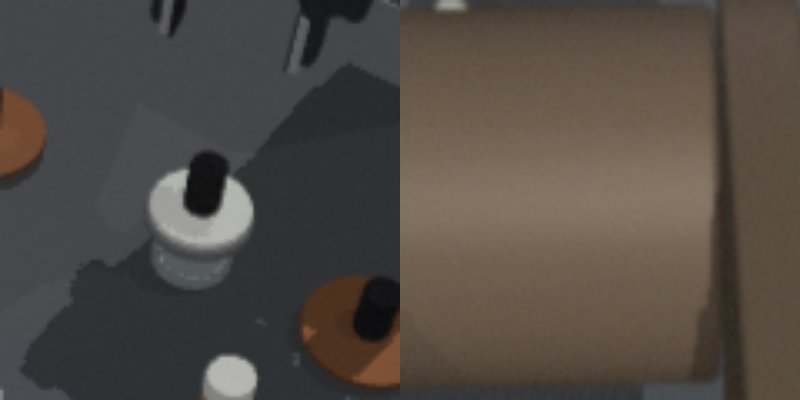

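The small cover is level on its dish (tilt about 0, top at about 47). The medium cover is next.

Request:
drive_tool:
  commands:
    - [12,7,0,0,60]
    - [23,14,0,0,60]
    - [30,17,5,0,60]
    - [30,17,8,0,60]
    - [30,17,10,0,60]
    - [25,15,10,0,60]
    - [13,8,7,0,60]
    - [0,0,0,0,60]
    - [0,0,0,0,60]

```text
time: 10.7
position: [608.3, 1.4, 136.5]
orientation: [-3.141, 0.002, 0.295]
contact_force: [0.3, 0.9, -0.0]
grip_width: 0.7
```

```bash
python3 go.py 612,1,34.5
```

```text
t 10.7 p [608.3   1.4 136.5] yaw 0.2946 rp [-3.141e+00  2.000e-03] F [ 0.3  0.9 -0. ] w 0.7 q [-0.05  0.55  1.79  0.    0.8   1.23]
612,1,34.5 shift [  3.4   1.4 102. ] n 3 per [ 1.13  0.47 34.  ]
```

Request:
drive_tool:
  commands:
    - [3.5,1.5,20,0,60]
    - [0,0,30,0,60]
    - [0,0,25,0,60]
    - [0,0,16,0,60]
    - [0,0,10,0,60]
    - [0,0,0,0,60]
    - [0,0,0,0,15]
    - [0,0,0,0,15]
    - [0,0,0,0,15]
    - [0,0,0,0,15]
    - [0,0,0,0,15]
    - [0,0,0,0,15]
    - [0,0,0,0,15]
    - [0,0,0,0,15]

```text
time: 12.1
position: [613.9, 0.9, 37.5]
orientation: [3.141, -0.002, 0.295]
contact_force: [-1.9, -0.5, 6.7]
grip_width: 0.245
```

```bash
python3 go.py
```

```text
t 12.1 p [613.9   0.9  37.5] yaw 0.2948 rp [ 3.141e+00 -2.000e-03] F [-1.9 -0.5  6.7] w 0.245 q [-0.05  0.69  1.83 -0.    0.62  1.23]
```

Request:
drive_tool:
  commands:
    - [0,0,-5,0,15]
    - [0,0,-20,0,15]
    - [0,0,-35,0,15]
    - [0,0,-35,0,15]
    - [0,0,-25,0,15]
    - [0,0,0,0,15]
    - [0,0,0,0,15]

```text
time: 12.8
position: [613.5, 0.9, 157.3]
orientation: [3.141, -0.001, 0.295]
contact_force: [0.1, 0.3, -1.4]
grip_width: 0.241
```

```bash
python3 go.py 461.5,-277.5,155; python3 look.py g 612,1,135
```

```text
t 12.8 p [613.5   0.9 157.3] yaw 0.2948 rp [ 3.141e+00 -1.000e-03] F [ 0.1  0.3 -1.4] w 0.241 q [-0.05  0.53  1.77  0.    0.85  1.23]
461.5,-277.5,155 shift [-226.3  222.2    2.3] n 8 per [-28.29  27.78   0.29]
scene 855 lo [574.5 -37.9 129.6] hi [651.3  39.  157. ] median z 132.8 tilt [0.002 0.002]
```

View pics/g_crop.png

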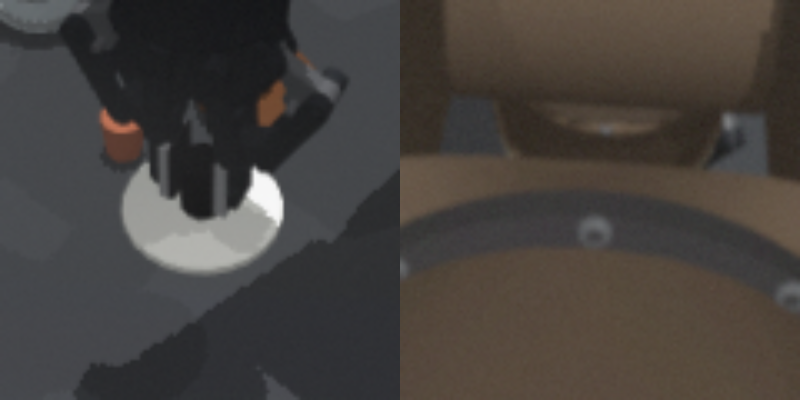

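Held level. Now to the medium dish.

Request:
drive_tool:
  commands:
    - [-10,10,0,0,15]
    - [-20,20,0,0,15]
    - [-28,27,0,0,15]
    - [-28,28,0,0,15]
    - [-28,28,0,0,15]
    - [-28,28,0,0,15]
    - [-28,27,0,0,15]
    - [-28,27,0,0,15]
    - [-18,17,0,0,15]
    - [-10,10,0,0,15]
    - [0,0,0,0,15]
    - [0,0,0,0,15]

```text
time: 14.1
position: [461.3, -276.8, 156.0]
orientation: [-3.141, 0.0, 0.294]
contact_force: [0.3, 0.8, -1.4]
grip_width: 0.242
```

```bash
python3 go.py 461.3,-277.3,71.5; python3 look.py i 461,-277,130
```

```text
t 14.1 p [ 461.3 -276.8  156. ] yaw 0.2942 rp [-3.141  0.   ] F [ 0.3  0.8 -1.4] w 0.242 q [-0.6   0.44  1.94  0.    0.76  0.68]
461.3,-277.3,71.5 shift [-0.1  0.5 84.5] n 3 per [-0.04  0.15 28.17]
scene 510 lo [ 418.8 -316.5  128.2] hi [ 498.4 -237.8  134.3] median z 131.3 tilt [0.003 0.005]
top 721 lo [ 421.5 -305.6  128.6] hi [ 498.9 -238.2  151.9] median z 132.7 tilt [ 0.    -0.006]
```

View pics/i_crop.png

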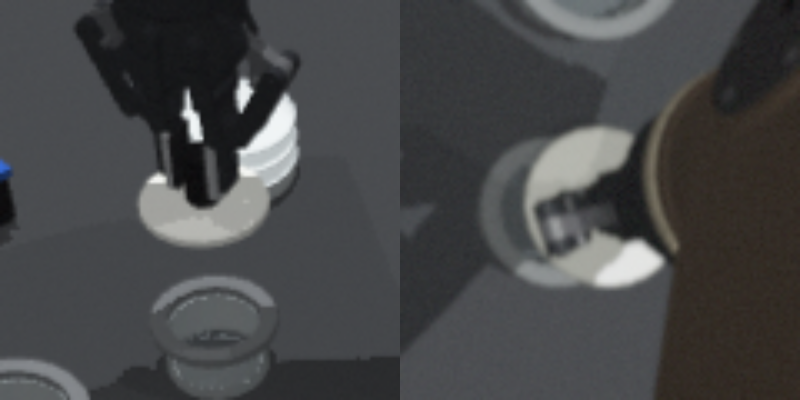

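Request:
drive_tool:
  commands:
    - [0.5,0.5,15,0,15]
    - [0,0,25,0,15]
    - [0,0,20,0,15]
    - [0,0,8,0,15]
    - [0,0,6,0,15]
    - [0,0,4,0,15]
    - [0,0,3,0,15]
    - [0,0,1.5,0,15]
    - [0,0,0,0,15]
    - [0,0,0.7,0,15]
    - [0,0,0.7,0,15]
    - [0,0,0.6,0,15]
    - [0,0,0,0,15]
    - [0,0,0,0,15]

```text
time: 15.6
position: [462.1, -277.5, 71.9]
orientation: [-3.142, -0.0, 0.295]
contact_force: [0.5, 0.3, -0.7]
grip_width: 0.241
```

```bash
python3 go.py; python3 look.py j 461,-277,50
```

```text
t 15.6 p [ 462.1 -277.5   71.9] yaw 0.2948 rp [-3.142 -0.   ] F [ 0.5  0.3 -0.7] w 0.241 q [-0.6   0.57  1.99  0.    0.58  0.68]
scene 457 lo [ 421.  -316.6   44.3] hi [ 499.7 -238.7   65.9] median z 47.3 tilt [ 0.006 -0.002]
```

View pics/j_crop.png

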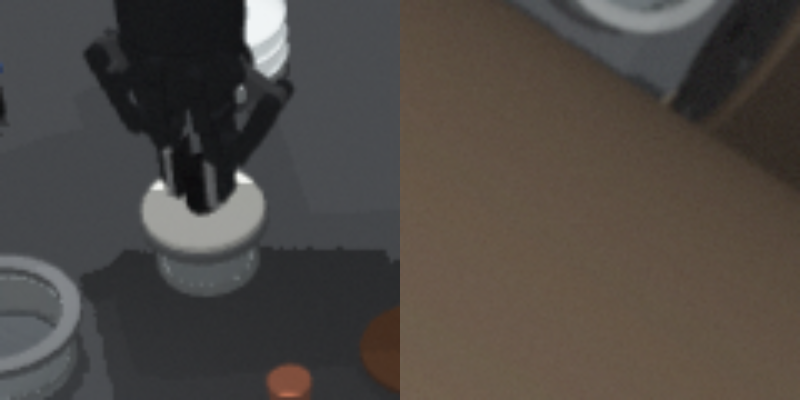

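Request:
drive_tool:
  commands:
    - [0,0,0.5,0,15]
    - [0,0,0.4,0,15]
    - [0,0,0,0,15]
    - [0,0,0,0,15]

```text
time: 16.1
position: [462.1, -277.5, 71.4]
orientation: [3.141, -0.0, 0.295]
contact_force: [-2.4, 1.3, 11.9]
grip_width: 0.24
```

Request:
drive_tool:
  commands:
    - [0,0,-0.3,0,25]
    - [0,0,0,0,30]
    - [0,0,0,0,40]
    - [0,0,0,0,55]
    - [0,0,0,0,60]
    - [0,0,0,0,60]
    - [0,0,-8,0,60]
    - [0,0,-20,0,60]
    - [0,0,-30,0,60]
    - [0,0,-30,0,60]
    - [0,0,-20,0,60]
    - [0,0,0,0,60]

```text
time: 17.3
position: [463.4, -278.4, 182.6]
orientation: [3.138, -0.003, 0.295]
contact_force: [0.2, 0.2, 0.2]
grip_width: 0.703
```

```bash
python3 go.py 580,0,180 630,251.5,140; python3 look.py k 461,-277,50
```

```text
t 17.3 p [ 463.4 -278.4  182.6] yaw 0.2948 rp [ 3.138e+00 -3.000e-03] F [0.2 0.2 0.2] w 0.703 q [-0.6   0.4   1.92  0.    0.82  0.68]
580,0,180 shift [ 192.5 -232.5    2.6] n 8 per [ 24.06 -29.06   0.32]
630,251.5,140 shift [ 120.9 -226.1   40. ] n 7 per [ 17.27 -32.3    5.71]
scene 563 lo [ 420.5 -317.2   43.2] hi [ 500.5 -236.6   60.1] median z 46.8 tilt [0.001 0.003]
top 947 lo [ 419.4 -312.9   37.6] hi [ 498.9 -239.6   53. ] median z 48.0 tilt [0.012 0.011]
```

View pics/k_crop.png

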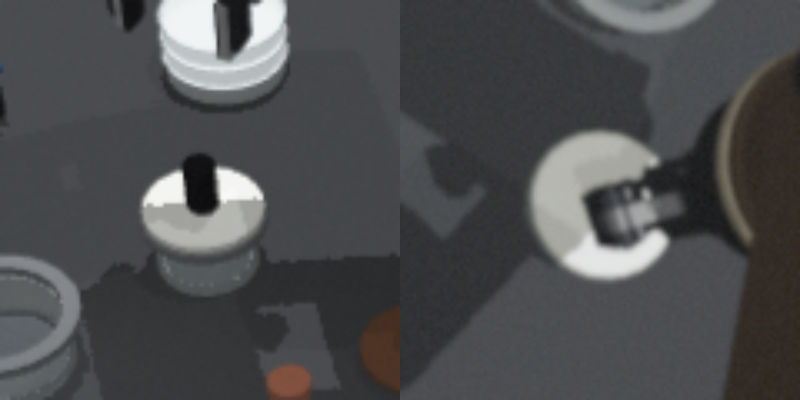

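The medium cover is seated level. Now the large one.

Request:
drive_tool:
  commands:
    - [12,-14.5,0,0,60]
    - [24,-29,0,0,60]
    - [24,-29,0,0,60]
    - [24,-29,0,0,60]
    - [24,-29,0,0,60]
    - [24,-29,0,0,60]
    - [24,-29,0,0,60]
    - [24,-29,0,0,60]
    - [18,-30,4,0,60]
    - [17,-32,6,0,60]
    - [17,-32,6,0,60]
    - [17,-32,6,0,60]
    - [17,-32,6,0,60]
    - [17,-32,6,0,60]
    - [17,-32,6,0,60]
    - [13,-20,4,0,60]
    - [0,0,0,0,60]
    - [0,0,0,0,60]

```text
time: 19.2
position: [627.2, 253.1, 133.9]
orientation: [3.141, 0.002, 0.296]
contact_force: [-0.2, 0.8, -0.5]
grip_width: 0.702
```

```bash
python3 go.py 630,251.5,36
```

```text
t 19.2 p [627.2 253.1 133.9] yaw 0.2959 rp [3.141e+00 2.000e-03] F [-0.2  0.8 -0.5] w 0.702 q [ 0.34  0.63  1.62 -0.    0.89  1.61]
630,251.5,36 shift [ 2.3  2.3 97.9] n 3 per [ 0.76  0.77 32.64]
```

Request:
drive_tool:
  commands:
    - [1.5,2,20,0,60]
    - [0,0,30,0,60]
    - [0,0,25,0,60]
    - [0,0,14,0,60]
    - [0,0,9,0,60]
    - [0,0,0,0,60]
    - [0,0,0,0,60]

```text
time: 19.9
position: [630.6, 251.6, 38.1]
orientation: [-3.142, -0.001, 0.295]
contact_force: [0.1, 0.4, 1.5]
grip_width: 0.702
```

```bash
python3 go.py 630,251.5,36
```

```text
t 19.9 p [630.6 251.6  38.1] yaw 0.2946 rp [-3.142e+00 -1.000e-03] F [0.1 0.4 1.5] w 0.702 q [0.33 0.76 1.67 0.   0.72 1.61]
630,251.5,36 shift [-0.6 -0.1  2.1] n 1 per [-0.58 -0.11  2.11]
```

Request:
drive_tool:
  commands:
    - [-0.5,0,1.5,0,60]
    - [0,0,0,0,15]
    - [0,0,0,0,15]
    - [0,0,0,0,15]
    - [0,0,0,0,15]
    - [0,0,0,0,15]
    - [0,0,0,0,15]
    - [0,0,0,0,15]
    - [0,0,0,0,15]

```text
time: 20.8
position: [629.8, 251.6, 36.4]
orientation: [-3.142, -0.001, 0.295]
contact_force: [-1.7, -1.0, 5.2]
grip_width: 0.242
```

```bash
python3 go.py
```

```text
t 20.8 p [629.8 251.6  36.4] yaw 0.2949 rp [-3.142e+00 -1.000e-03] F [-1.7 -1.   5.2] w 0.242 q [0.34 0.76 1.67 0.   0.71 1.61]
```

Request:
drive_tool:
  commands:
    - [0,0,-5,0,15]
    - [0,0,-20,0,15]
    - [0,0,-35,0,15]
    - [0,0,-35,0,15]
    - [0,0,-25,0,15]
    - [0,0,0,0,15]
    - [0,0,0,0,15]

```text
time: 21.5
position: [629.8, 251.6, 156.4]
orientation: [-3.142, -0.001, 0.295]
contact_force: [-0.1, -0.5, -0.7]
grip_width: 0.241
```

```bash
python3 go.py 610.5,-307.5,155; python3 look.py l 630,251,135
```

```text
t 21.5 p [629.8 251.6 156.4] yaw 0.2949 rp [-3.142e+00 -1.000e-03] F [-0.1 -0.5 -0.7] w 0.241 q [ 0.34  0.61  1.61 -0.    0.92  1.61]
610.5,-307.5,155 shift [-180.9  529.3    1.4] n 14 per [-12.92  37.81   0.1 ]
scene 2319 lo [579.7 202.7 129. ] hi [679.9 300.4 173.9] median z 133.1 tilt [0.001 0.002]
top 787 lo [580.1 202.  127.9] hi [656.6 255.2 137.5] median z 132.9 tilt [-0.002 -0.005]
```

View pics/l_crop.png

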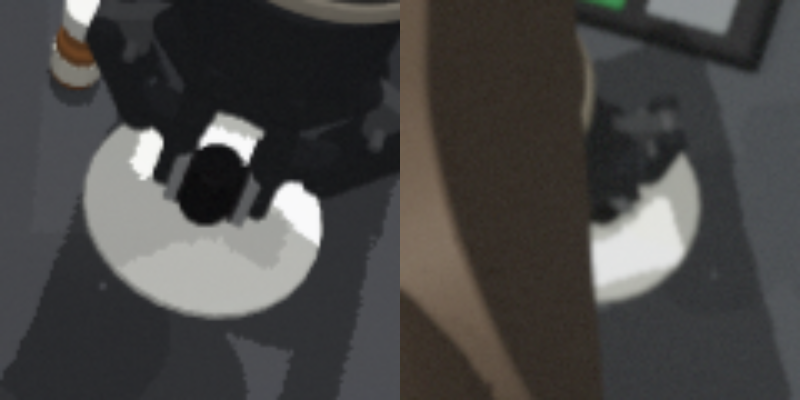

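Held level and centred. Now to the large dish.

Request:
drive_tool:
  commands:
    - [-6,19,0,0,15]
    - [-13,38,0,0,15]
    - [-13,38,0,0,15]
    - [-13,38,0,0,15]
    - [-13,38,0,0,15]
    - [-13,38,0,0,15]
    - [-13,38,0,0,15]
    - [-13,38,0,0,15]
    - [-13,38,0,0,15]
    - [-13,38,0,0,15]
    - [-13,38,0,0,15]
    - [-13,38,0,0,15]
    - [-13,38,0,0,15]
    - [-13,36,0,0,15]
    - [-10,26,0,0,15]
    - [-6,12,0,0,15]
    - [0,0,0,0,15]
    - [0,0,0,0,15]

```text
time: 23.4
position: [605.7, -328.7, 155.1]
orientation: [-3.14, 0.001, 0.294]
contact_force: [0.5, 0.7, -1.1]
grip_width: 0.239
```

```bash
python3 go.py 610.2,-307.7,70.5; python3 look.py m 610,-307,130
```

```text
t 23.4 p [ 605.7 -328.7  155.1] yaw 0.2944 rp [-3.14e+00  1.00e-03] F [ 0.5  0.7 -1.1] w 0.239 q [-0.54  0.62  1.58  0.    0.94  0.73]
610.2,-307.7,70.5 shift [ 10.4 -18.8  84.6] n 3 per [ 3.45 -6.25 28.19]
scene 989 lo [ 556.  -371.7  128.6] hi [ 655.  -278.6  162.4] median z 131.7 tilt [-0.001  0.001]
top 1518 lo [ 557.2 -370.6  127.7] hi [ 655.5 -277.8  137.5] median z 132.9 tilt [0.    0.001]
```

View pics/m_crop.png

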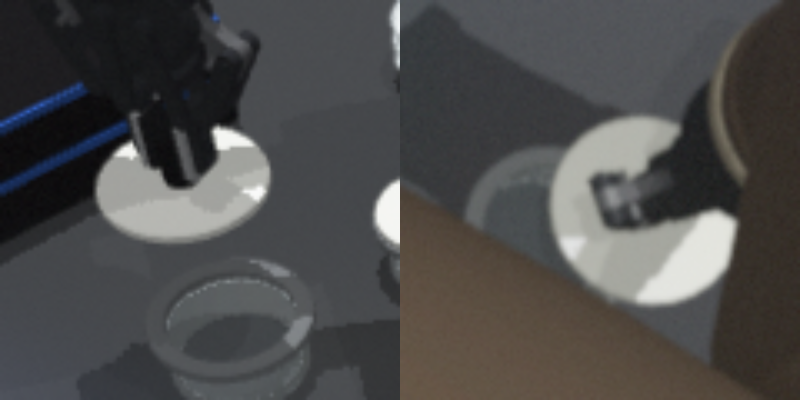

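I overshot by about 20 mm in y, so I'll correct that above the dish first.

Request:
drive_tool:
  commands:
    - [4,-7,0,0,15]
    - [5,-9,10,0,15]
    - [1.5,-3,15,0,15]
    - [0,0,20,0,15]
    - [0,0,10,0,15]
    - [0,0,0,0,15]
    - [0,0,0,0,15]

```text
time: 24.2
position: [610.9, -308.0, 100.6]
orientation: [-3.141, 0.0, 0.295]
contact_force: [-0.7, -0.0, -0.5]
grip_width: 0.24
```

```bash
python3 go.py 610.2,-307.7,70.5; python3 look.py n 610,-307,77
```

```text
t 24.2 p [ 610.9 -308.   100.6] yaw 0.2949 rp [-3.141  0.   ] F [-0.7 -0.  -0.5] w 0.24 q [-0.51  0.68  1.63 -0.    0.83  0.76]
610.2,-307.7,70.5 shift [-0.6 -0.5 30.1] n 1 per [-0.58 -0.47 30.09]
scene 961 lo [ 560.4 -357.4   73.2] hi [ 661.2 -257.8   92.7] median z 77.2 tilt [ 0.002 -0.001]
```

View pics/n_crop.png

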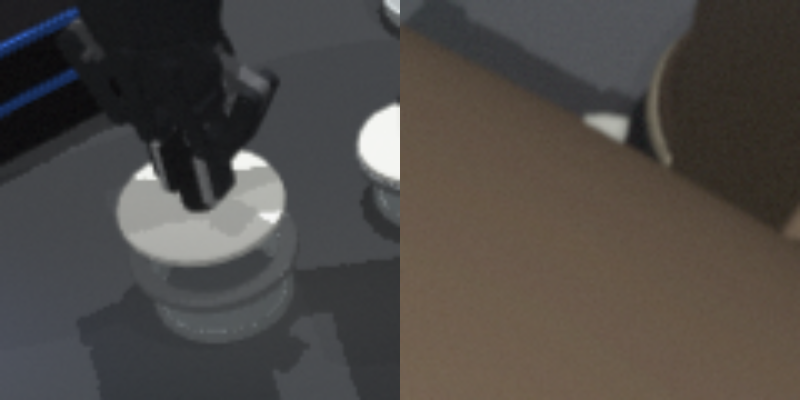

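Request:
drive_tool:
  commands:
    - [-0.6,-0.4,8,0,15]
    - [0,0,8,0,15]
    - [0,0,5,0,15]
    - [0,0,4,0,15]
    - [0,0,2.5,0,15]
    - [0,0,1.2,0,15]
    - [0,0,0.5,0,15]
    - [0,0,0,0,15]
    - [0,0,0,0,15]

```text
time: 25.2
position: [610.3, -308.0, 71.8]
orientation: [3.141, -0.0, 0.295]
contact_force: [-0.4, 0.2, -0.8]
grip_width: 0.246
```

Request:
drive_tool:
  commands:
    - [0,0,0.6,0,15]
    - [0,0,0.5,0,15]
    - [0,0,0.3,0,15]
    - [0,0,0,0,15]
    - [0,0,0,0,15]

```text
time: 25.7
position: [610.2, -307.9, 70.4]
orientation: [3.142, -0.0, 0.295]
contact_force: [-1.7, 0.6, 4.7]
grip_width: 0.242
```

```bash
python3 go.py; python3 look.py p 610,-307,50
```

```text
t 25.7 p [ 610.2 -307.9   70.4] yaw 0.2948 rp [ 3.142 -0.   ] F [-1.7  0.6  4.7] w 0.242 q [-0.51  0.72  1.64  0.    0.78  0.76]
scene 915 lo [ 560.8 -357.9   42.9] hi [ 659.7 -256.8   67.3] median z 47.1 tilt [0.002 0.002]
```

View pics/p_crop.png

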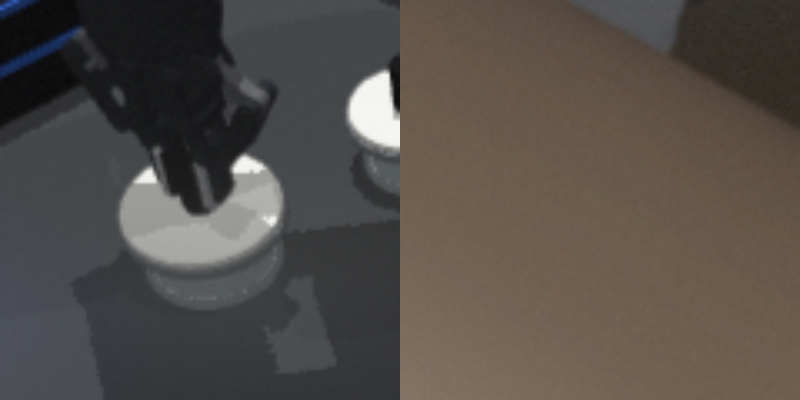

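Request:
drive_tool:
  commands:
    - [0,0,-0.2,0,25]
    - [0,0,0,0,30]
    - [0,0,0,0,40]
    - [0,0,0,0,55]
    - [0,0,0,0,60]
    - [0,0,0,0,60]
    - [0,0,-8,0,60]
    - [0,0,-20,0,60]
    - [0,0,-35,0,60]
    - [0,0,-40,0,60]
    - [0,0,-40,0,60]
    - [0,0,-30,0,60]
    - [0,0,0,0,60]

```text
time: 27.1
position: [612.2, -309.0, 249.1]
orientation: [3.136, -0.005, 0.295]
contact_force: [1.1, -0.4, -0.0]
grip_width: 0.698
```

```bash
python3 go.py 330,-540,245; python3 look.py q 610,-307,50
```

```text
t 27.1 p [ 612.2 -309.   249.1] yaw 0.2949 rp [ 3.136 -0.005] F [ 1.1 -0.4 -0. ] w 0.698 q [-0.51  0.52  1.51  0.    1.1   0.76]
330,-540,245 shift [-337.1  139.1    4.1] n 10 per [-33.71  13.91   0.41]
scene 1103 lo [ 559.8 -359.2   39.5] hi [ 659.1 -258.4   74.5] median z 47.0 tilt [0.001 0.003]
top 1930 lo [ 560.1 -358.3   38.5] hi [ 659.3 -258.2   84.8] median z 48.0 tilt [ 0.012 -0.002]
```

View pics/q_crop.png

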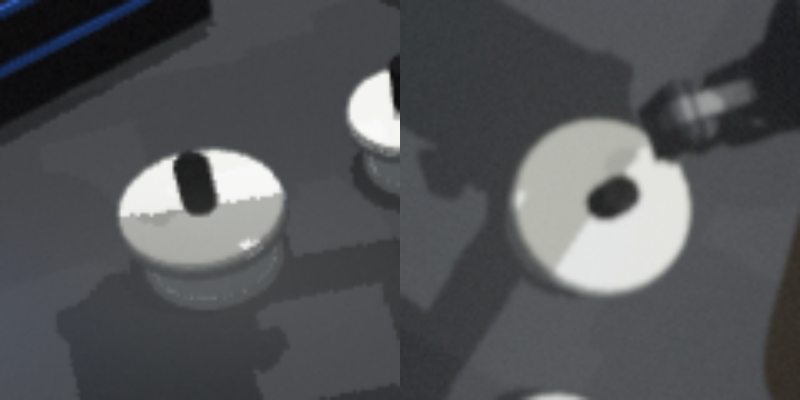

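All three covers are on. I'll move the arm aside for one full check.

Request:
drive_tool:
  commands:
    - [-16,7,0,0,60]
    - [-30,13,0,0,60]
    - [-33,14,0,0,60]
    - [-33,14,0,0,60]
    - [-33,14,0,0,60]
    - [-33,14,0,0,60]
    - [-33,14,0,0,60]
    - [-33,14,0,0,60]
    - [-33,14,0,0,60]
    - [-30,13,0,0,60]
    - [-16,7,0,0,60]
    - [0,0,0,0,60]
    - [0,0,0,0,60]

```text
time: 28.5
position: [340.9, -533.3, 242.7]
orientation: [-3.14, -0.0, 0.294]
contact_force: [0.5, 0.1, -0.2]
grip_width: 0.703
```

```bash
python3 - <<'E'
from station import r
from meas import *
c0=pickle.load(open("a.pkl","rb")); c1=grab(r,"z")
for n in c1:
    A,B=world(c0[n]),world(c1[n])
    for k,x,y in (("vial",526,130),("weight",688,141),("ring",684,-134),("stop",524,-141),("br1",408,156),("br2",435,-112),("te1",746,57),("te2",784,-172)):
        f=lambda W:(lambda m:(m.sum(),np.nanmean(W[m],0).round(1)))((W[...,2]>6)&(np.hypot(W[...,0]-x,W[...,1]-y)<42))
        print(n,k,*f(A),*f(B))
    hsv=cv2.cvtColor(c1[n]["image"],cv2.COLOR_RGB2HSV)
    for k,x,y in (("L",610,-308),("M",461,-278),("S",425,44)):
        m=(hsv[...,1]<50)&(hsv[...,2]>150); h=fit(m,proj(c1[n],(x,y,48))); print(n,k,*circ(c1[n],h,47))
E
```

```text
scene vial 436 [529.2 135.4  41.7] 433 [529.3 135.5  41.7]
scene weight 198 [692.9 144.3  20.7] 198 [693.  144.4  20.9]
scene ring 207 [ 685.9 -133.6   10. ] 205 [ 685.7 -133.5   10.2]
scene stop 178 [ 527.  -138.9   23.9] 180 [ 526.9 -138.9   23.7]
scene br1 1130 [415.  159.5  17. ] 1132 [414.9 159.5  17. ]
scene br2 858 [ 440.6 -106.2   17.4] 868 [ 441.  -105.9   17.3]
scene te1 1642 [750.3  61.   16.9] 1638 [750.2  61.   16.8]
scene te2 1279 [ 788.4 -166.6   17.4] 1281 [ 788.4 -166.5   17.4]
scene L [ 610.3 -307.9] 99.9 0.8
scene M [ 460.7 -277.7] 79.8 1.1
scene S [425.5  44.7] 59.3 1.2
top vial 232 [521.4 129.7  51.9] 231 [521.5 129.5  51.3]
top weight 121 [687.3 140.3  22.7] 122 [687.5 140.4  21.9]
top ring 189 [ 685.6 -134.2   11.1] 181 [ 685.2 -134.6   11.4]
top stop 160 [ 523.6 -142.2   29.4] 160 [ 523.8 -141.8   29.4]
top br1 1387 [409.2 156.   16.7] 1383 [409.2 156.   16.8]
top br2 1368 [ 436.  -110.3   16.9] 1370 [ 435.9 -110.3   17. ]
top te1 1160 [746.   57.5  17. ] 1157 [745.9  57.5  17.2]
top te2 1141 [ 784.2 -171.    17.3] 1141 [ 784.1 -171.    17.4]
top L [ 610.1 -308.2] 101.4 0.5
top M [ 460.  -278.5] 81.0 0.5
top S [424.5  44.5] 60.7 1.0
```

View pics/z_top.png

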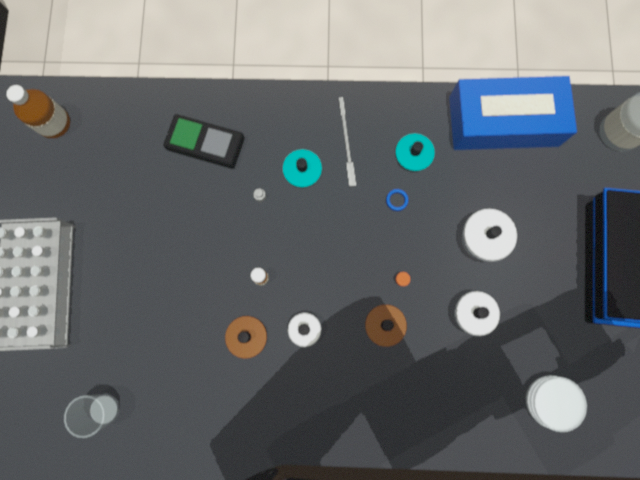

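View pics/z_scene.png

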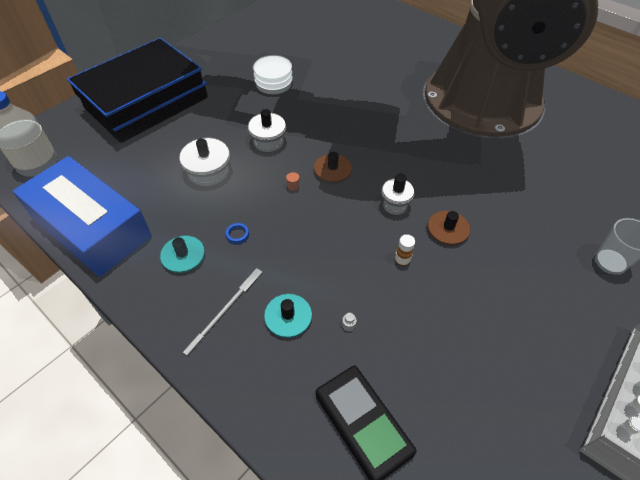

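The covers sit on their dishes in the top view, at (490,235), (477,313) and (304,329). The bystanders and look-alikes haven't moved, and the arm is clear.

```bash
python3 -c "
from station import r
print(r.close_job())"
```

```text
the job is handed in; nothing more can be done
None
```

All three white covers are on their matching dishes, and I handed the job in at about 28.6 s. I gripped each one by its knob and lowered it until the wrist felt contact. I placed small, then medium, then large, and released each only once it was resting on the flange.

- **Seating:** in the last pictures the covers were within about 1 mm of the dish centres, with their tops at 47–48 mm (48 expected). Tilt was near zero in the scene view and at most 0.012 (under 1°) in the top view. The top view was blocked for the small cover at release, so its tilt comes from the scene view only.
- **Other things:** the vial, stopper, blue ring, steel weight and the brown and turquoise look-alikes all measured within 1 mm of where they started.
- **What went wrong:**
    - My first dish measurements disagreed between the two cameras by up to 8 mm. I re-measured before moving, and they then agreed to about 2 mm.
    - On the large cover I overshot by about 20 mm in the air and corrected it before lowering.
- **Forces:** the highest wrist force I read was about 12 N, as the small cover was set down.

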